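# Unlock the ring-sizing cabinet and scan the tagged tray

## Task

Unlock the sizing cabinet: draw the red-headed locking pin right up out of its bore and park it in the brass side notch on the cabinet's front, slid in to the closed end and hanging by its collar, let go. Then slide only the glass door over the tray with the striped tag fully open, hold the scanner upright and steady, its window centred about 3 cm above the tag, for a good second, and stand it back upright in its dock. Leave the door open and the pin parked, and leave the other door, the rings, the ring box, the loupe and the crystal ring holder where they are.

Things in the scene. Friction and masses are not known exactly. Their poses are not given: they have to be found in the camera images.
- cabinet: Low honey-oak case, 220 (x) by 380 (y) by 82 mm high, fixed, closed on top by two sliding glass doors. Origin: centre of its underside, on the table; x to its back, y to its left (seen from the robot), z up. The vertical bore, 16 mm wide, runs through both doors' overlapping middle stiles at x = -78 mm, y = 0.
- door_left (a joint): Glass door over the left (+y) half, in the upper track, top face 82 mm above the table: 0 shut, grows to 0.13 m (fully open, at its stop) as it slides towards the cabinet's -y, over the other door; friction about 1.5 N; stays where left. Locked within 5 mm while the pin is in.
- door_left_knob (a point): Middle of the left door's black upright grip bar: 44 mm along cabinet x, 16 mm along cabinet y, its top 110 mm above the table, 10 mm above this point. The bar stands on the door's outer stile.
- door_right (a joint): Glass door over the right (-y) half, in the lower track, top face 72 mm above the table: 0 shut, grows to 0.13 m (fully open, at its stop) as it slides towards the cabinet's +y, under the other door; friction about 1.5 N; stays where left. Locked within 5 mm while the pin is in.
- door_right_knob (a point): Middle of the right door's grip bar, as on the left: 44 by 16 mm, its top 110 mm above the table, 10 mm above this point.
- pin: Loose steel pin with red head, about 60 g, upright in the bore. Origin: lower tip, z up its axis. Above the tip: lock end 14 mm wide, 25 long; neck 7 wide, 13 long; collar 24 wide, 4 thick (underside 38 mm up); round red head 16 wide, 30 tall (42 to 72 mm up). It starts with the collar on the upper door, tip 44 mm above the table; it must rise 40 mm to be clear.
- pin_grip (a point): Middle of the pin's red head, 60 mm above its tip.
- pin_collar (a point): Centre of the underside of the pin's collar, 38 mm above its tip.
- keeper: Fixed brass bracket on the cabinet's front: level plate 4 mm thick, top 82 mm above the table, slot 11 mm wide along y, flared mouth at +y (y = 36 to 50 mm). Origin: plate top at the pin's parking place, 5.5 mm from the slot's closed end, 35 mm before the oak; axes as cabinet's. Only the neck fits: enter along -y, collar above and lock end below the plate, then lower the collar onto it.
- notch_mouth (a point): Middle of the slot's mouth, level with the plate's top, 48 mm to +y of the keeper's origin.
- tray_tagged: Fixed grey moulded tray with the tag and three gold rings, 180 by 116 by 18 mm, in the left or the right half of the cabinet. Origin: centre of its underside, 12 mm above the table.
- tag: White block 30 (x) by 40 (y) by 20 mm high with a black striped tag on top, fixed in the tagged tray, under one of the doors. Origin: centre of its underside.
- tag_face (a point): Centre of the striped face, 20 mm above the block's underside, facing up, 37 mm above the table; z up.
- scanner: Loose upright scanner, about 160 g: grey foot 48 (x) by 36 (y) by 30 mm high with the red reading window in its underside, white grip 34 (x) by 26 (y) mm from 29 to 124 mm above the underside. Origin: centre of the underside, z up. It reads straight downwards. It starts standing in the dock.
- scanner_window (a point): Centre of the window, in the scanner's underside (the same point as its origin).
- scanner_grip (a point): Point on the grip's axis 95 mm above the scanner's underside, 29 mm below its top.
- dock: Fixed black dock, 80 (x) by 68 (y) mm, floor 10 mm above the table, rim 12 mm higher with an inside 70 by 58 mm. Origin: centre of its underside. The scanner stands in it with its x along the dock's x. It is on the left or the right of the cabinet.
- sizer0: Bystander: gold ring, 25 mm wide, 6 mm high, in the tagged tray. Origin: underside centre.
- sizer1: Bystander: gold ring, 27 mm wide, as above.
- sizer2: Bystander: gold ring, 29 mm wide, as above.
- ring_box: Bystander: blue ring box 45 by 45 by 32 mm in the other tray. Origin: underside centre.
- loupe: Bystander: dark round loupe 28 mm wide, 20 mm high, in the other tray. Origin: underside centre.
- ring_holder: Bystander: crystal ring cone, 72 mm wide foot, 90 mm high, across the cabinet from the dock. Origin: underside centre.
There are look-alikes about, which are no part of the job. Of the things that look like the scanner, the smallest one is meant.

How it is judged:
On the way, in this order (a step that is already met when the one before it is completed fails the run):
1. the pin is drawn up out of the bore, its tip above the doors (z of pin in the frame of cabinet above 0.083 m and contact force between the fingers and pin above 0.5 N), for 0.05 s.
2. the pin hangs parked at the closed end of the notch, upright, on its collar, let go (x of pin_collar in the frame of keeper between -0.006 and 0.006 m and y of pin_collar in the frame of keeper between -0.008 and 0.012 m and z of pin_collar in the frame of keeper between -0.003 and 0.003 m and angle between pin's own z axis and vertical below 0.15 rad and contact force between the fingers and pin below 0.1 N and linear speed of pin below 0.02 m/s), for 0.2 s.
3. the door over the tagged tray is slid fully open (((y of tag_face in the frame of cabinet above 0 m and value of joint door_left above 0.115 m) or (y of tag_face in the frame of cabinet below 0 m and value of joint door_right above 0.115 m))), for 0.1 s.
4. the held scanner is kept steady and upright over the tag (x of scanner_window in the frame of tag_face between -0.015 and 0.015 m and y of scanner_window in the frame of tag_face between -0.015 and 0.015 m and z of scanner_window in the frame of tag_face between 0.012 and 0.055 m and angle between scanner's own z axis and vertical below 0.2 rad and linear speed of scanner below 0.02 m/s and contact force between the fingers and scanner above 0.5 N), for 0.8 s.
At the end, for the whole second after the job is handed in: Pin hangs upright in the notch on its collar, let go, 12 mm at most from the parking place (6 mm across the slot); the door over the tagged tray is open by over 115 of 130 mm; the scanner stands upright on the floor of its dock, within 13 mm of its centre, let go and at rest (all of step 2 and ((y of tag_face in the frame of cabinet above 0 m and value of joint door_left above 0.115 m) or (y of tag_face in the frame of cabinet below 0 m and value of joint door_right above 0.115 m)) and x of scanner in the frame of dock between -0.013 and 0.013 m and y of scanner in the frame of dock between -0.013 and 0.013 m and z of scanner in the frame of dock between 0.005 and 0.014 m and angle between scanner's own z axis and vertical below 0.1 rad and contact force between the fingers and scanner below 0.1 N and linear speed of scanner below 0.02 m/s); the robot touches nothing.
It fails at once if the other door is slid more than 30 mm ((y of tag_face in the frame of cabinet above 0 m and value of joint door_right above 0.03 m) or (y of tag_face in the frame of cabinet below 0 m and value of joint door_left above 0.03 m)).
It fails at once if a bystander is pushed more than 20 mm (distance of any of sizer0, sizer1, sizer2, ring_box, loupe, ring_holder from where it was at the start of the episode above 0.02 m).
It also fails if it takes over 72 s, if anything falls off the work surface, if the arm or the gripper's body presses on something with over 40 N, if the wrist force passes 120 N, or if a joint passes its speed limit or range.

## Robot

A 6-joint arm with a two-finger parallel gripper is mounted at the origin on the work surface. World frame = base frame: x ahead of the robot, y to its left, z up, the work surface at z = 0. Lengths are in m, angles in rad, forces in N, time in s.
With the tool pointing down it reaches from about 0.35 to 0.85 m from the base axis. Payload 8.1 kg.
Tool frame: the origin (TCP) lies between the finger pads; the fingertips stand 25 mm ahead of it and the grasp point (between the pads) lies 6 mm ahead of it; z points along the fingers, y is the line along which they close (so a half turn about z gives the same grasp; the last joint's range is limited). The gripper opens to 93 mm and grips with 3 to 60 N. Pads are 15 mm wide; open, the fingers measure 128 mm over their backs; the gripper's body (75 mm by 188 mm) begins 65 mm behind the grasp point.
Start: joints at [1.197, 0.13, 1.488, -0, 1.523, -0.085], TCP at [0.171, 0.575, 0.244] pointing down, gripper open.
Joint ranges: [-2.96, 2.96], [-0.89, 2.26], [0.02, 2.5], [-1.34, 4.48], [0, 2.73], [-2.66, 2.66]. Speed limits (rad/s): [2.39, 2.39, 2.79, 3.14, 3.14, 3.14].

## Interface

Orientations are given as a rotation vector (axis times angle).
In Python, from plant import robot gives the robot as it stands.
- The arm moves only by the tool arm_command, never from a script. Its argument "increments" is text: rows parted by semicolons, each of 5 numbers parted by spaces: the closure, from 0 (fully open) to 1 (shut), then the shift along the tool's x, y, z in mm, then the turn about the tool's z in rad. A call has 1 to 5 rows; each row is the pose to reach, as a shift and turn from the pose commanded when the call began, along the tool's axes at that moment; what a row does not reach only later rows make up. A row lasts 1/10 s, in which the tool goes at most 50 mm and 8.59 degrees, less where a joint would pass 70% of its speed; a pose out of reach is approached as far as the arm can. A call with a gripper value outside its range is refused whole. The fingers move at their own pace and stop on an object; "grip_force" is the grip in N (left out, the last holds). Time passes only in rows, so rows that repeat a pose let the fingers close. It gives the time, the measured TCP pose, the force, the opening and the grip force at its end, in the units of the state.
- robot.read_state(): the state, without advancing time (a new reading comes with each control period).
- robot.read_camera(name): name is "side" or "top"; returns the picture (400x640x3 uint8, blue, green, red); there is no depth.
- robot.camera_model(name): a dict with "fx", "fy", "cx", "cy" (pixels), "eye" and "rotation" of the camera in the world. Camera axes: x right, y down, z forward; pixel columns grow to the right and rows downward; lengths in m; the calibration is good to about 2 mm. A picture is of the moment at which its call begins. camera_model takes no time and is no camera call.
- robot.close_job(): hands the job in; it is judged then, once.
The state is a dict: "t": time; "q": joint angles; "dq": joint speeds; "joint_torque": joint torques, N m; "tool_pos": TCP position; "orientation": TCP orientation; "force": force on the tool from outside, world axes, zero at the start; "wrist_torque": the same for the moment, N m; "opening": finger opening in m; "gripper_force": force on a finger pad.
Only numpy, scipy, OpenCV 4.12 (cv2) and the standard library are available. Lean on these libraries where they do the work, as an engineer would, in place of code of your own. Each camera call takes 0.05 s, during which the arm holds its last target. There are 200 camera calls.

## Working session

There is one attempt and no reset: what is moved stays moved. The work goes in short steps, Python scripts to look and compute and a tool call to move; the robot and the scene stay as the last step left them, time stands still between calls to the robot, and variables do not carry over. Pictures are saved under pics/ and viewed, at most 11 in all, crops included, and the job is handed in when it is done.

Besides the shell and the picture viewer there is one more tool, called after ">>>" by a JSON object that holds its "fn" and its "kwargs", one argument or row to a line. arm_command: Moves the arm, as the interface text tells. Its arguments: {"type":"object","properties":{"increments":{"type":"string"},"grip_force":{"type":"number"}},"required":["increments"]}

```bash
mkdir -p pics
cat > h.py <<'E'
import numpy as np, cv2
from scipy.spatial.transform import Rotation as R
from plant import robot
M={n:robot.camera_model(n) for n in("side","top")}
def ray(n,u,v):
    m=M[n];Rm=np.array(m["rotation"]);d=Rm@np.array([(u-m["cx"])/m["fx"],(v-m["cy"])/m["fy"],1.]);return np.array(m["eye"]),d
def plane(n,u,v,z):
    e,d=ray(n,u,v);return e+d*(z-e[2])/d[2]
def proj(n,p):
    m=M[n];c=np.array(m["rotation"]).T@(np.array(p)-np.array(m["eye"]));return np.array([m["fx"]*c[0]/c[2]+m["cx"],m["fy"]*c[1]/c[2]+m["cy"]])
def tri(u1,u2):
    a,b=ray("top",*u1),ray("side",*u2);A=np.stack([a[1],-b[1]],1);s=np.linalg.lstsq(A,b[0]-a[0],rcond=None)[0]
    p,q=a[0]+s[0]*a[1],b[0]+s[1]*b[1];return (p+q)/2,np.linalg.norm(p-q)
def totool(p,z=None):
    s=robot.read_state();return R.from_rotvec(s["orientation"]).as_matrix().T@(np.array(p)-np.array(s["tool_pos"]))*1000
E
python3 - <<'E'
from h import *
for n in("top","side"):
    cv2.imwrite(f"pics/{n}0.png",robot.read_camera(n)); print(n,np.round(M[n]["eye"],3),np.round(M[n]["rotation"],3).tolist(),M[n]["fx"])
s=robot.read_state();print(R.from_rotvec(s["orientation"]).as_matrix().round(3),s["opening"])
E
```

```text
top [0.403 0.021 1.173] [-2.173, 2.129, -0.124] 484.5032892314531
side [0.311 0.79  0.624] [-0.357, 2.649, -1.382] 422.1035759453933
[[-0.959  0.285 -0.001]
 [ 0.285  0.959 -0.001]
 [ 0.    -0.002 -1.   ]] 0.09340011108684308
```

View pics/top0.png

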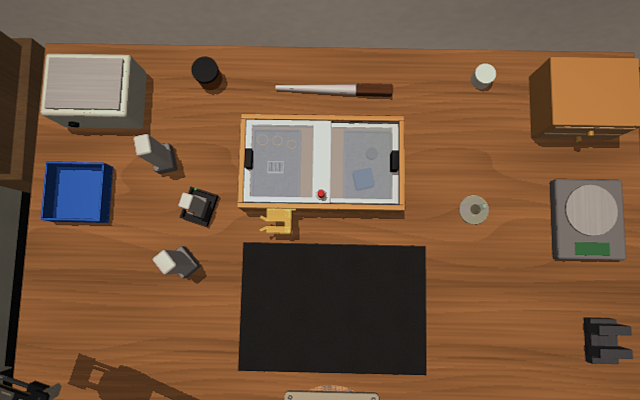

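View pics/side0.png

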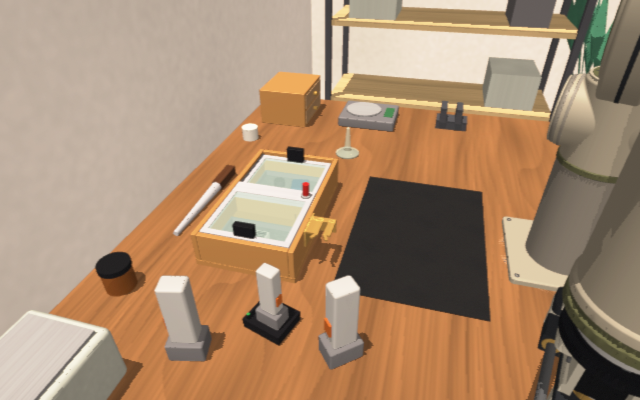

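The top view shows the tag at about (275,167), under the left door. The pin is at (321,194), the keeper near (280,222) and the docked scanner at (199,206), between two larger look-alikes. Next I measure by masks.

```bash
sed -i 's/^def ray/for m in M.values(): m["rotation"]=R.from_rotvec(m["rotation"]).as_matrix()\ndef ray/' h.py
python3 - <<'E'
from h import *
t=cv2.imread("pics/top0.png");s=cv2.imread("pics/side0.png")
def comps(im,mask,box,amin):
    m=np.zeros(mask.shape,np.uint8);x0,y0,x1,y1=box;m[y0:y1,x0:x1]=mask[y0:y1,x0:x1]
    for c in cv2.findContours(m,cv2.RETR_EXTERNAL,cv2.CHAIN_APPROX_NONE)[0]:
        if cv2.contourArea(c)>=amin:
            mm=cv2.moments(c);print("  c",round(mm["m10"]/mm["m00"],1),round(mm["m01"]/mm["m00"],1),"A",mm["m00"],"bb",cv2.boundingRect(c),"rect",np.round(cv2.boxPoints(cv2.minAreaRect(c)),1).tolist())
def masks(im):
    h=cv2.cvtColor(im,cv2.COLOR_BGR2HSV);H,S,V=[h[...,i].astype(int) for i in range(3)]
    return dict(red=((H<6)|(H>174))&(S>150)&(V>90),black=(V<50),white=(S<50)&(V>150),yellow=(H>18)&(H<30)&(S>110)&(V>130))
mt,ms=masks(t),masks(s)
print("pin");comps(t,mt["red"],(310,180,335,205),5);comps(s,ms["red"],(295,175,320,205),5)
print("knob");comps(t,mt["black"],(240,140,260,180),20);comps(t,mt["black"],(385,140,405,180),20)
print("dock");comps(t,mt["black"],(170,170,225,230),20);comps(s,ms["black"],(235,280,310,350),20)
print("scan");comps(t,mt["white"],(170,185,215,225),20);comps(s,ms["white"],(250,255,290,320),20)
print("keeper");comps(t,mt["yellow"],(255,200,305,240),20);comps(s,ms["yellow"],(300,205,345,250),20)
print("tag");comps(t,mt["white"],(262,155,290,178),5)
a=cv2.resize(t[100:245,170:410],None,fx=3.3,fy=3.3,interpolation=cv2.INTER_CUBIC)
cv2.imwrite("pics/crop.png",a)
b=cv2.resize(s[140:350,190:350],None,fx=2.8,fy=2.8,interpolation=cv2.INTER_CUBIC);cv2.imwrite("pics/crops.png",b)
E
```

```text
pin
  c 320.6 192.9 A 27.0 bb (318, 190, 6, 7) rect [[318.0, 190.0], [323.0, 190.0], [323.0, 196.0], [318.0, 196.0]]
  c 305.1 188.5 A 50.0 bb (303, 182, 6, 14) rect [[303.0, 182.0], [308.0, 182.0], [308.0, 195.0], [303.0, 195.0]]
knob
  c 248.5 158.5 A 129.5 bb (244, 149, 9, 20) rect [[244.0, 149.0], [252.0, 149.0], [252.0, 168.0], [244.0, 168.0]]
  c 394.0 161.1 A 155.0 bb (390, 151, 9, 21) rect [[390.0, 151.0], [398.0, 151.0], [398.0, 171.0], [390.0, 171.0]]
dock
  c 202.2 208.2 A 474.0 bb (180, 187, 38, 39) rect [[179.6999969482422, 216.89999389648438], [189.89999389648438, 186.3000030517578], [217.8000030517578, 195.60000610351562], [207.60000610351562, 226.1999969482422]]
  c 272.2 325.9 A 723.0 bb (243, 304, 57, 41) rect [[240.60000610351562, 323.20001220703125], [259.3999938964844, 289.79998779296875], [301.8999938964844, 313.79998779296875], [283.20001220703125, 347.1000061035156]]
scan
  c 185.1 200.4 A 130.0 bb (179, 193, 14, 16) rect [[177.8000030517578, 205.60000610351562], [182.39999389648438, 191.8000030517578], [192.3000030517578, 195.10000610351562], [187.6999969482422, 208.89999389648438]]
  c 266.7 289.9 A 789.0 bb (256, 263, 24, 57) rect [[255.8000030517578, 263.20001220703125], [277.79998779296875, 262.70001220703125], [279.1000061035156, 318.8999938964844], [257.1000061035156, 319.3999938964844]]
keeper
  c 278.5 219.2 A 457.5 bb (260, 208, 36, 25) rect [[260.0, 208.0], [295.0, 208.0], [295.0, 232.0], [260.0, 232.0]]
  c 316.9 223.0 A 141.0 bb (304, 215, 31, 19) rect [[303.79998779296875, 231.0], [307.3999938964844, 214.0], [334.5, 219.6999969482422], [330.8999938964844, 236.6999969482422]]
tag
  c 274.8 167.0 A 200.0 bb (266, 160, 18, 15) rect [[266.0, 160.0], [283.0, 160.0], [283.0, 174.0], [266.0, 174.0]]
```

View pics/crop.png

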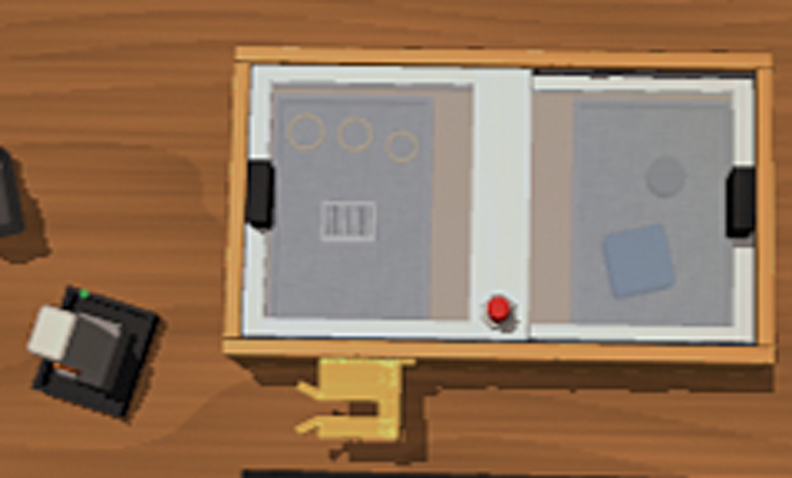

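View pics/crops.png

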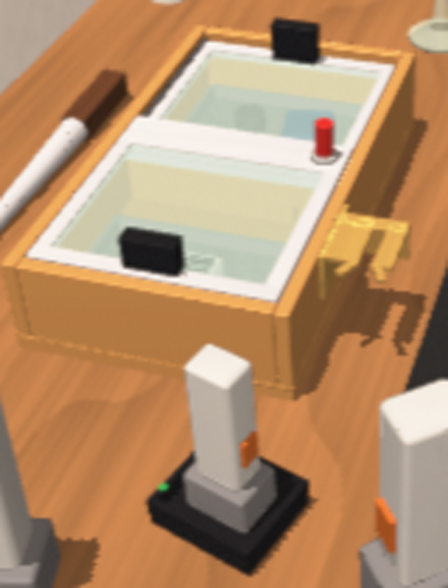

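The crops show the keeper slot's closed end at about px (284.5,223.6). The tag is at (275,167), and the dock corners and scanner top are clear.

Run:
```python
from h import *
c=lambda u,v:(u/3.3+170,v/3.3+100)
P=lambda l,uv,z:print(l,plane("top",*uv,z).round(4))
print("pin tri",tri((320.6+.3,193.3),(305.3,188.7)))
P("pin head top z.112",(321,193.5),.112)
# red bottom/collar in side
P("kL",(248.5,158.7),.105);P("kR",(394,161.3),.105)
for n,u in dict(BL=(235,47),BR=(773,55),FL=(226,340),FR=(775,348)).items():P(n,c(*u),.082)
P("slot end",c(378,408),.082);P("slot mid",c(345,410),.082)
P("tag",(275.1,167.3),.037);
tag=[c(322,202),c(375,203),c(375,240),c(321,239)]
for u in tag:P("tagc",u,.037)
for n,u in dict(a=(72,287),b=(160,318),c_=(128,420),d=(35,386)).items():P("dock "+n,c(*u),.022)
top=[c(40,304),c(77,315),c(63,362),c(27,350)]
q=np.array([plane("top",*u,.134) for u in top]);print("scan top",q.round(4).tolist(),q.mean(0).round(4))
# side top of scanner: crop 2.8 offset 190,140
d=lambda u,v:(u/2.8+190,v/2.8+140)
q=np.array([plane("side",*d(*u),.134) for u in[(208,345),(253,367),(228,389),(187,367)]]);print("side scan top",q.round(4).tolist(),q.mean(0))
q=np.array([plane("side",*d(*u),.022) for u in[(149,502),(215,446),(308,490),(245,552)]]);print("side dock",q.round(4).tolist(),q.mean(0))
```

```text
pin tri (array([0.55718354, 0.03284253, 0.10006645]), np.float64(0.0011203826919400537))
pin head top z.112 [0.5556 0.0326 0.112 ]
kL [0.6325 0.1974 0.105 ]
kR [ 0.6327 -0.1295  0.105 ]
BL [0.7425 0.2224 0.082 ]
BR [ 0.7434 -0.1562  0.082 ]
FL [0.5344 0.22   0.082 ]
FR [ 0.5363 -0.1574  0.082 ]
slot end [0.4896 0.1138 0.082 ]
slot mid [0.4877 0.1364 0.082 ]
tag [0.6274 0.1443 0.037 ]
tagc [0.6419 0.1628 0.037 ]
tagc [0.6418 0.1243 0.037 ]
tagc [0.6146 0.1235 0.037 ]
tagc [0.6146 0.1625 0.037 ]
dock a [0.5784 0.3452 0.022 ]
dock b [0.5568 0.2797 0.022 ]
dock c_ [0.482  0.2994 0.022 ]
dock d [0.5053 0.3681 0.022 ]
scan top [[0.5496, 0.3342, 0.134], [0.5427, 0.3093, 0.134], [0.5115, 0.3169, 0.134], [0.5189, 0.341, 0.134]] [0.5307 0.3253 0.134 ]
side scan top [[0.5408, 0.3162, 0.134], [0.5085, 0.3267, 0.134], [0.5163, 0.3471, 0.134], [0.5458, 0.3367, 0.134]] [0.52785034 0.33168632 0.134     ]
side dock [[0.5764, 0.3516, 0.022], [0.5529, 0.2972, 0.022], [0.482, 0.316, 0.022], [0.5046, 0.3712, 0.022]] [0.5289831  0.33401964 0.022     ]
```

```bash
cat >> h.py <<'E'
def plan(*ps):
    s=robot.read_state();m=R.from_rotvec(s["orientation"]).as_matrix()
    print("t",round(s["t"],2),"pos",np.round(s["tool_pos"],4),"open",round(s["opening"],4),"gf",round(s["gripper_force"],2),"F",np.round(s["force"],1),"yaw y",round(np.arctan2(-m[0,1],m[1,1]),4),"tilt",round(np.arccos(-m[2,2]),4))
    for p in ps: print(" ",p,"->",totool(p).round(1))
E
python3 -c "
from h import *
plan((.558,.033,.2))"
```

```text
t 0.1 pos [0.1707 0.5747 0.2427] open 0.0934 gf 0.0 F [ 0.3  0.1 -0.5] yaw y -0.2888 tilt 0.0016
  (0.558, 0.033, 0.2) -> [-525.6 -408.9   43.3]
```

>>> {"fn": "arm_command", "kwargs": {
  "increments": "0.4 -37 -29 0 0; 0.4 -74 -58 0 0; 0.4 -111 -87 0 0; 0.4 -148 -116 0 0; 0.4 -185 -145 0 0",
  "grip_force": 20
}}

```text
t: 0.6
tool_pos: [0.3074, 0.3817, 0.2432]
orientation: [-0.451, -3.109, 0.001]
force: [1.0, 0.4, -0.3]
opening: 0.0586
gripper_force: 0.0
```

>>> {"fn": "arm_command", "kwargs": {
  "increments": "0.4 -37 -29 0 0; 0.4 -74 -58 0 0; 0.4 -111 -87 0 0; 0.4 -148 -116 0 0; 0.4 -185 -145 0 0"
}}

```text
t: 1.1
tool_pos: [0.4435, 0.19, 0.2434]
orientation: [-0.452, -3.109, -0.0]
force: [0.9, 0.1, 0.4]
opening: 0.0556
gripper_force: 0.0
```

```bash
python3 -c "
from h import *
plan((.558,.033,.15),(.558,.033,.115))"
```

```text
t 1.1 pos [0.4435 0.19   0.2434] open 0.0556 gf 0.0 F [0.9 0.1 0.4] yaw y -0.2887 tilt 0.0001
  (0.558, 0.033, 0.15) -> [-154.5 -117.9   93.4]
  (0.558, 0.033, 0.115) -> [-154.5 -117.9  128.4]
```

>>> {"fn": "arm_command", "kwargs": {
  "increments": "0.4 -40 -30 10 -0.1; 0.4 -80 -60 30 -0.2; 0.4 -120 -90 60 -0.289; 0.4 -155 -118 93 -0.289; 0.4 -155 -118 93 -0.289"
}}

```text
t: 1.6
tool_pos: [0.5574, 0.0313, 0.1468]
orientation: [-0.004, -3.137, 0.001]
force: [-0.2, 1.2, -0.1]
opening: 0.056
gripper_force: 0.0
```

Run:
```python
from h import *
a=robot.read_camera("top");b=robot.read_camera("side")
plan((.558,.033,.115))
for p in((.558,.033,.112),):print(proj("top",p),proj("side",p))
A=cv2.resize(a[150:240,230:370],None,fx=3,fy=3);B=cv2.resize(b[130:250,230:370],None,fx=3,fy=3)
cv2.imwrite("pics/p1.png",np.vstack([A,B])[:600])
```

```text
t 1.7 pos [0.5568 0.0325 0.1474] open 0.0562 gf 0.0 F [-0.3  0.2  1.1] yaw y -0.0029 tilt 0.0053
  (0.558, 0.033, 0.115) -> [-1.4  0.5 32.4]
[320.84143421 192.4096911 ] [304.55112471 184.20007674]
```

View pics/p1.png

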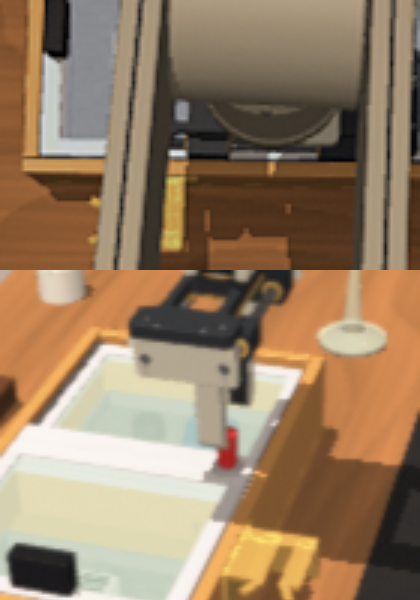

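The side view shows the near finger at about crop (212,440), just left of the red head at (228,448). I'll check that offset by projection.

Run:
```python
from h import *
off=lambda u:((u[0]-230)*3,(u[1]-130)*3+270)
print("finger tip pred",off(proj("side",(.5568,.0325+.034,.122))))
for x in(.552,.556,.56):print(x,off(proj("side",(x,.033,.101))), proj("top",(x,.033,.116)),proj("side",(x,.033,.101)))
```

```text
finger tip pred (np.float64(211.23723611143595), np.float64(445.46742337684077))
0.552 (np.float64(231.67332609040955), np.float64(446.0454285888007)) [320.76989031 194.84158152] [307.22444203 188.68180953]
0.556 (np.float64(226.57601540382274), np.float64(445.2911474629738)) [320.80744569 193.04452773] [305.52533847 188.43038249]
0.56 (np.float64(221.48831256680108), np.float64(444.5382880710831)) [320.84496572 191.24916564] [303.82943752 188.17942936]
```

>>> {"fn": "arm_command", "kwargs": {
  "increments": "0.4 1 0 20 0; 0.4 1 0 33 0; 0.9 1 0 33 0; 0.9 1 0 33 0; 0.9 1 0 33 0",
  "grip_force": 20
}}

```text
t: 2.2
tool_pos: [0.5575, 0.035, 0.1189]
orientation: [-0.001, 3.14, 0.0]
force: [1.2, -0.1, 0.0]
opening: 0.036
gripper_force: 0.0
```

>>> {"fn": "arm_command", "kwargs": {
  "increments": "0.9 0 0 0 0; 0.9 0 0 0 0; 0.9 0 0 0 0"
}}

```text
t: 2.5
tool_pos: [0.5572, 0.0345, 0.1181]
orientation: [-0.0, 3.141, -0.0]
force: [-1.0, 0.0, 2.4]
opening: 0.0155
gripper_force: 20.0
```

>>> {"fn": "arm_command", "kwargs": {
  "increments": "0.9 0 0 -20 0; 0.9 0 0 -40 0; 0.9 0 0 -52 0; 0.9 0 0 -52 0; 0.9 0 0 -52 0"
}}

```text
t: 3.0
tool_pos: [0.5568, 0.0346, 0.1693]
orientation: [-0.0, 3.142, 0.0]
force: [-0.1, -0.7, -0.4]
opening: 0.015
gripper_force: 20.0
```

```bash
python3 -c "
from h import *
plan((.491,.180,.168))"
```

```text
t 3.0 pos [0.5568 0.0346 0.1693] open 0.015 gf 19.99 F [-0.1 -0.7 -0.4] yaw y 0.0002 tilt 0.0
  (0.491, 0.18, 0.168) -> [ 65.8 145.5   1.3]
```

>>> {"fn": "arm_command", "kwargs": {
  "increments": "0.9 18 36 0 0; 0.9 36 73 0 0; 0.9 54 110 0 0; 0.9 66 145 0 0; 0.9 66 145 0 0"
}}

```text
t: 3.5
tool_pos: [0.4885, 0.1829, 0.1681]
orientation: [0.006, -3.139, -0.001]
force: [0.5, -0.9, -1.4]
opening: 0.0154
gripper_force: 20.0
```

>>> {"fn": "arm_command", "kwargs": {
  "increments": "0.9 0 0 15 0; 0.9 0 0 30 0; 0.9 0 0 30 0; 0.9 0 0 30 0"
}}

```text
t: 3.9
tool_pos: [0.4903, 0.1783, 0.1381]
orientation: [-0.002, -3.139, 0.001]
force: [0.9, -0.5, -0.3]
opening: 0.0155
gripper_force: 20.0
```

Run:
```python
from h import *
a=robot.read_camera("top");b=robot.read_camera("side")
plan((.491,.180,.122))
A=cv2.resize(a[190:250,240:310],None,fx=5,fy=5,interpolation=cv2.INTER_CUBIC);B=cv2.resize(b[190:270,275:365],None,fx=7,fy=7,interpolation=cv2.INTER_CUBIC)
A=cv2.copyMakeBorder(A,0,max(0,B.shape[0]-A.shape[0]),0,0,cv2.BORDER_CONSTANT)
cv2.imwrite("pics/p2.png",cv2.resize(np.hstack([A,B]),None,fx=.8,fy=.8))
```

```text
t 4.0 pos [0.4913 0.1788 0.1396] open 0.0153 gf 19.99 F [-0.1  0.1 -0.6] yaw y -0.0011 tilt 0.0001
  (0.491, 0.18, 0.122) -> [ 0.3  1.2 17.6]
```

View pics/p2.png

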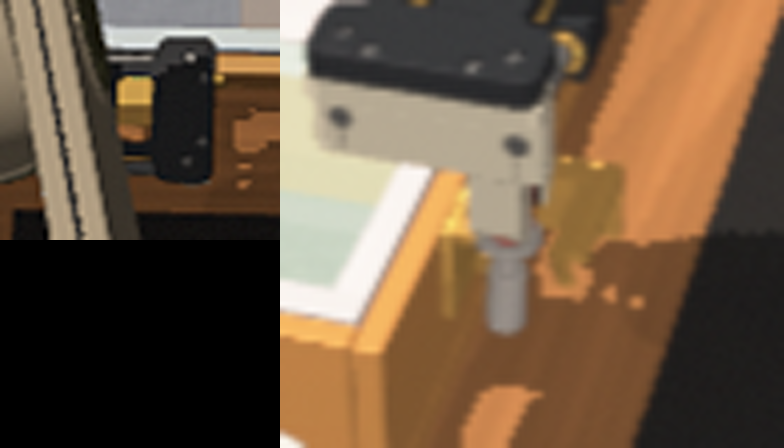

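The pin hangs upright in the hand near the slot mouth (lower tip at about crop (505,325)). I'll pin down the slot edges from the first, unobstructed pictures.

Run:
```python
from h import *
a=cv2.imread("pics/top0.png");b=cv2.imread("pics/side0.png")
A=cv2.resize(a[205:240,255:300],None,fx=8,fy=8,interpolation=cv2.INTER_NEAREST);B=cv2.resize(b[205:255,295:345],None,fx=8,fy=8,interpolation=cv2.INTER_NEAREST)
def mark(im,n,x0,y0):
    for p,c in[((.491,.119,.082),(255,0,0)),((.491,.167,.082),(255,0,255))]:
        u=proj(n,p);q=(int((u[0]-x0+.5)*8),int((u[1]-y0+.5)*8));cv2.circle(im,q,3,c,-1);print(n,u)
mark(A,"top",255,205);mark(B,"side",295,205)
A=cv2.copyMakeBorder(A,0,max(0,B.shape[0]-A.shape[0]),0,10,cv2.BORDER_CONSTANT)
cv2.imwrite("pics/p3.png",np.hstack([A,B]))
h=cv2.cvtColor(a,cv2.COLOR_BGR2HSV)
for u in(266,270,274,278,282,285,288):print(u,[f"{v}:{h[v,u,0]},{h[v,u,2]}" for v in range(214,233)])
```

```text
top [282.27446642 222.95300145]
top [261.06149325 222.52823054]
side [323.53120899 222.3769928 ]
side [317.31472477 236.68664045]
266 ['214:18,128', '215:18,129', '216:18,122', '217:16,163', '218:19,203', '219:22,209', '220:22,214', '221:16,163', '222:12,149', '223:13,150', '224:13,144', '225:12,134', '226:19,202', '227:20,210', '228:24,210', '229:20,164', '230:18,175', '231:18,187', '232:16,171']
270 ['214:19,204', '215:20,205', '216:21,204', '217:20,205', '218:20,204', '219:20,206', '220:20,211', '221:17,169', '222:13,150', '223:13,154', '224:13,129', '225:12,111', '226:19,202', '227:20,210', '228:19,205', '229:19,203', '230:20,205', '231:21,209', '232:18,187']
274 ['214:19,205', '215:20,204', '216:21,205', '217:20,205', '218:20,205', '219:20,206', '220:20,214', '221:18,152', '222:13,150', '223:13,159', '224:13,154', '225:11,106', '226:19,201', '227:19,211', '228:19,205', '229:19,204', '230:20,205', '231:20,211', '232:19,167']
278 ['214:19,204', '215:20,204', '216:20,205', '217:20,205', '218:20,205', '219:20,207', '220:20,219', '221:18,133', '222:13,85', '223:12,89', '224:13,86', '
[... 218 characters left out ...]
18,145', '222:14,88', '223:12,86', '224:12,83', '225:11,66', '226:18,167', '227:19,206', '228:19,207', '229:19,204', '230:20,205', '231:20,208', '232:19,201']
285 ['214:21,204', '215:23,204', '216:21,204', '217:20,204', '218:20,205', '219:20,206', '220:20,207', '221:21,212', '222:20,197', '223:20,195', '224:20,196', '225:20,192', '226:19,208', '227:25,208', '228:21,205', '229:22,205', '230:24,205', '231:24,208', '232:19,201']
288 ['214:20,205', '215:23,206', '216:24,206', '217:21,206', '218:19,205', '219:19,205', '220:19,206', '221:22,206', '222:20,205', '223:19,206', '224:19,205', '225:19,205', '226:21,206', '227:25,207', '228:22,206', '229:24,206', '230:29,208', '231:27,211', '232:23,204']
```

View pics/p3.png

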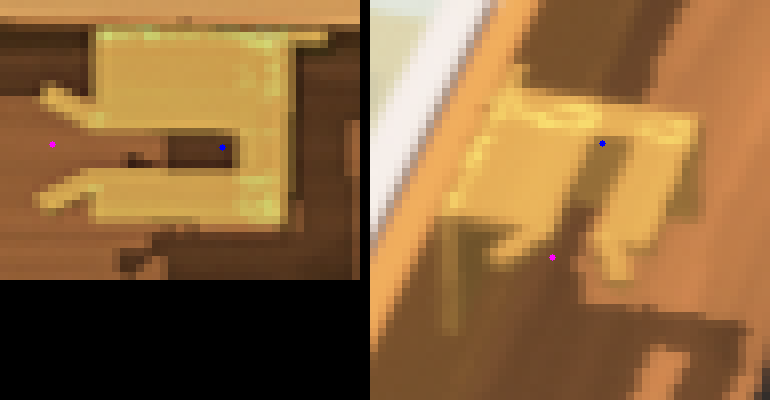

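>>> {"fn": "arm_command", "kwargs": {
  "increments": "0.9 1 3 10 0; 0.9 1 3 17 0; 0.9 1 3 17 0; 0.9 1 3 17 0"
}}

```text
t: 4.4
tool_pos: [0.4895, 0.1825, 0.1222]
orientation: [0.001, -3.141, 0.0]
force: [-0.8, 1.1, -0.1]
opening: 0.0151
gripper_force: 20.0
```

```bash
python3 -c "
from h import *
plan((.4897,.121,.1225))"
```

```text
t 4.4 pos [0.4895 0.1825 0.1222] open 0.0151 gf 19.99 F [-0.8  1.1 -0.1] yaw y 0.0004 tilt 0.0009
  (0.4897, 0.121, 0.1225) -> [ -0.1 -61.5  -0.3]
```

Slide in gently, checking forces.

>>> {"fn": "arm_command", "kwargs": {
  "increments": "0.9 0 -8 0 0; 0.9 0 -16 0 0; 0.9 0 -24 0 0; 0.9 0 -30 0 0; 0.9 0 -30 0 0"
}}

```text
t: 4.9
tool_pos: [0.49, 0.1515, 0.1227]
orientation: [0.002, 3.142, -0.0]
force: [1.3, -0.0, 0.2]
opening: 0.0153
gripper_force: 20.0
```

>>> {"fn": "arm_command", "kwargs": {
  "increments": "0.9 0 -8 0 0; 0.9 0 -15 0 0; 0.9 0 -21 0 0; 0.9 0 -26 0 0; 0.9 0 -26 0 0"
}}

```text
t: 5.4
tool_pos: [0.4899, 0.1258, 0.1226]
orientation: [-0.001, -3.142, 0.0]
force: [-0.2, 0.6, 0.4]
opening: 0.0155
gripper_force: 20.0
```

>>> {"fn": "arm_command", "kwargs": {
  "increments": "0.9 0 -2 0 0; 0.9 0 -4 0 0; 0.9 0 -4 2 0; 0.9 0 -4 4 0; 0.9 0 -4 4 0"
}}

```text
t: 5.9
tool_pos: [0.4899, 0.1226, 0.1184]
orientation: [0.001, -3.142, 0.0]
force: [-0.0, 0.7, -0.7]
opening: 0.0154
gripper_force: 20.0
```

Run:
```python
from h import *
plan((.4897,.121,.118))
b=robot.read_camera("side")
cv2.imwrite("pics/p4.png",cv2.resize(b[190:270,275:365],None,fx=6,fy=6,interpolation=cv2.INTER_CUBIC))
```

```text
t 5.9 pos [0.4899 0.1226 0.1184] open 0.0154 gf 19.99 F [-0.   0.7 -0.7] yaw y 0.0004 tilt 0.0
  (0.4897, 0.121, 0.118) -> [ 0.2 -1.6  0.4]
```

View pics/p4.png

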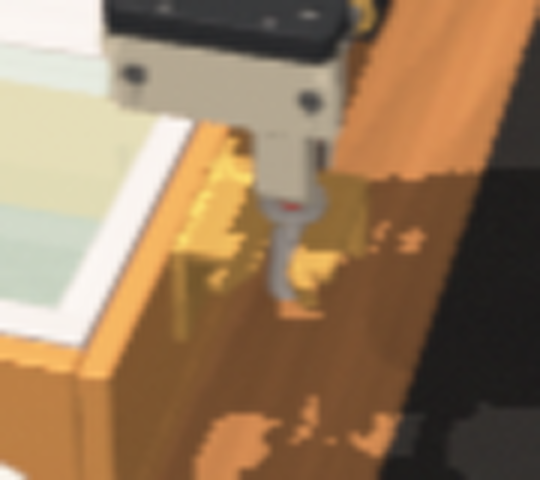

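The pin sits in the slot with its collar just over the plate (crop (290,207)). I move it 2 mm deeper, 1 mm lower, and release.

>>> {"fn": "arm_command", "kwargs": {
  "increments": "0.9 0 -2 0 0; 0.9 0 -2 1 0; 0.75 0 -2 1 0; 0.6 0 -2 1 0; 0.6 0 -2 1 0"
}}

```text
t: 6.45
tool_pos: [0.4898, 0.1205, 0.1175]
orientation: [0.0, -3.141, 0.0]
force: [-0.1, 0.2, -0.8]
opening: 0.0341
gripper_force: 0.0
```

>>> {"fn": "arm_command", "kwargs": {
  "increments": "0.6 0 0 0 0; 0.6 0 0 -20 0; 0.6 0 0 -45 0; 0.6 0 0 -60 0; 0.6 0 0 -60 0"
}}

```text
t: 6.95
tool_pos: [0.4916, 0.1208, 0.1803]
orientation: [-0.0, 3.137, 0.001]
force: [0.4, 0.3, -0.2]
opening: 0.0371
gripper_force: 0.0
```

Run:
```python
from h import *
plan((.635,.199,.15),(.635,.199,.117))
b=robot.read_camera("side");h=cv2.cvtColor(b,cv2.COLOR_BGR2HSV).astype(int)
m=(((h[...,0]<6)|(h[...,0]>174))&(h[...,1]>150)&(h[...,2]>80));m[:190]=0;m[260:]=0;m[:,:290]=0;m[:,370:]=0
v,u=np.where(m);print(len(u),u.mean(),v.mean(),u.min(),u.max(),v.min(),v.max(),"pred",proj("side",(.49,.12,.101)),plane("side",u.mean(),v.mean(),.101))
```

```text
t 6.95 pos [0.4916 0.1208 0.1803] open 0.0371 gf 0.0 F [ 0.4  0.3 -0.2] yaw y 0.0002 tilt 0.0048
  (0.635, 0.199, 0.15) -> [-143.3   78.1   31.1]
  (0.635, 0.199, 0.117) -> [-143.1   78.1   64.1]
100 323.7 215.64 320 327 209 223 pred [323.87430718 215.44522534] [0.4901747  0.12073497 0.101     ]
```

>>> {"fn": "arm_command", "kwargs": {
  "increments": "0.6 -35 19 0 0; 0.6 -70 38 0 0; 0.6 -105 57 0 0; 0.6 -143 77 0 0; 0.6 -143 77 20 0"
}}

```text
t: 7.5
tool_pos: [0.6372, 0.1998, 0.1572]
orientation: [-0.002, 3.138, 0.002]
force: [-1.0, -0.4, 0.1]
opening: 0.0375
gripper_force: 0.0
```

>>> {"fn": "arm_command", "kwargs": {
  "increments": "0.6 0 0 0 0; 0.6 0 0 20 0; 0.6 0 0 47 0; 0.6 0 0 47 0; 0.95 0 0 47 0"
}}

```text
t: 8.0
tool_pos: [0.6316, 0.197, 0.1101]
orientation: [-0.0, -3.14, 0.001]
force: [0.3, -0.6, 1.3]
opening: 0.033
gripper_force: 0.0
```

>>> {"fn": "arm_command", "kwargs": {
  "increments": "0.95 0 0 0 0; 0.95 0 0 0 0; 0.95 0 0 0 0; 0.95 0 0 0 0"
}}

```text
t: 8.4
tool_pos: [0.6327, 0.1976, 0.1111]
orientation: [0.001, -3.141, 0.0]
force: [-2.7, 0.3, 3.9]
opening: 0.0156
gripper_force: 20.0
```

```bash
python3 -c "
from h import *
plan()"
```

```text
t 8.4 pos [0.6327 0.1976 0.1111] open 0.0156 gf 20.0 F [-2.7  0.3  3.9] yaw y 0.0004 tilt 0.0002
```

>>> {"fn": "arm_command", "kwargs": {
  "increments": "0.95 0 -10 -1 0; 0.95 0 -30 -1 0; 0.95 0 -55 -1 0; 0.95 0 -80 -1 0; 0.95 0 -80 -1 0"
}}

```text
t: 8.9
tool_pos: [0.633, 0.1132, 0.1111]
orientation: [-0.004, -3.141, 0.003]
force: [2.5, -2.3, -4.4]
opening: 0.0159
gripper_force: 20.0
```

>>> {"fn": "arm_command", "kwargs": {
  "increments": "0.95 0 -20 0 0; 0.95 0 -35 0 0; 0.95 0 -45 0 0; 0.95 0 -49 0 0; 0.95 0 -49 0 0"
}}

```text
t: 9.4
tool_pos: [0.6331, 0.0686, 0.1111]
orientation: [0.001, 3.141, 0.002]
force: [6.5, 3.8, -7.1]
opening: 0.016
gripper_force: 20.0
```

```bash
python3 -c "
from h import *
plan()"
```

```text
t 9.4 pos [0.6331 0.0686 0.1111] open 0.016 gf 20.0 F [ 6.5  3.8 -7.1] yaw y -0.0004 tilt 0.0017
```

>>> {"fn": "arm_command", "kwargs": {
  "increments": "0.7 0 0 0 0; 0.55 0 0 0 0; 0.5 0 0 -20 0; 0.5 0 0 -60 0; 0.5 0 0 -85 0"
}}

```text
t: 9.9
tool_pos: [0.6334, 0.0682, 0.1995]
orientation: [0.0, 3.14, -0.0]
force: [-0.5, -0.1, 0.7]
opening: 0.0462
gripper_force: 0.0
```

Run:
```python
from h import *
plan((.5295,.3285,.19))
a=robot.read_camera("top");h=cv2.cvtColor(a,cv2.COLOR_BGR2HSV).astype(int);s=robot.read_camera("side")
m=(h[...,2]<50);m[:140]=0;m[180:]=0;m[:,:240]=0;m[:,380:]=0
v,u=np.where(m);print("dark",len(u),u.min() if len(u) else 0,u.max() if len(u) else 0)
g=cv2.cvtColor(s,cv2.COLOR_BGR2HSV).astype(int);k=(g[...,2]<50);k[:200]=0;k[280:]=0;k[:,:200]=0;k[:,280:]=0;print("old knob place dark in side:",k.sum())
```

```text
t 9.9 pos [0.6334 0.0682 0.1995] open 0.0462 gf 0.0 F [-0.5 -0.1  0.7] yaw y -0.0 tilt 0.0019
  (0.5295, 0.3285, 0.19) -> [103.9 260.3   9.2]
dark 826 242 351
old knob place dark in side: 12
```

>>> {"fn": "arm_command", "kwargs": {
  "increments": "0.4 15 37 0 0; 0.35 30 75 0 0.1; 0.35 45 113 0 0.2; 0.35 60 150 0 0.27; 0.35 75 188 0 0.27"
}}

```text
t: 10.5
tool_pos: [0.5568, 0.2574, 0.196]
orientation: [-0.427, -3.112, 0.001]
force: [0.5, 0.2, 0.0]
opening: 0.0601
gripper_force: 0.0
```

```bash
python3 -c "
from h import *
plan((.5295,.3285,.19))"
```

```text
t 10.5 pos [0.5568 0.2574 0.196 ] open 0.0601 gf 0.0 F [0.5 0.2 0. ] yaw y -0.2728 tilt 0.0011
  (0.5295, 0.3285, 0.19) -> [45.4 61.1  5.9]
```

>>> {"fn": "arm_command", "kwargs": {
  "increments": "0.35 23 31 0 0; 0.35 45 60 0 0; 0.35 45 60 0 0; 0.35 45 60 0 0"
}}

```text
t: 10.9
tool_pos: [0.5299, 0.3265, 0.196]
orientation: [-0.42, -3.113, 0.002]
force: [0.4, -0.1, 0.0]
opening: 0.0607
gripper_force: 0.0
```

Run:
```python
from h import *
plan((.5295,.3285,.111))
b=robot.read_camera("side")
print(proj("side",(.5295,.3285,.134)))
cv2.imwrite("pics/p5.png",cv2.resize(b[200:350,200:340],None,fx=4,fy=4,interpolation=cv2.INTER_CUBIC))
```

```text
t 10.9 pos [0.5299 0.3265 0.196 ] open 0.0607 gf 0.0 F [ 0.4 -0.1  0. ] yaw y -0.2679 tilt 0.0012
  (0.5295, 0.3285, 0.111) -> [ 0.9  1.9 85. ]
[267.93506352 269.47036097]
```

View pics/p5.png

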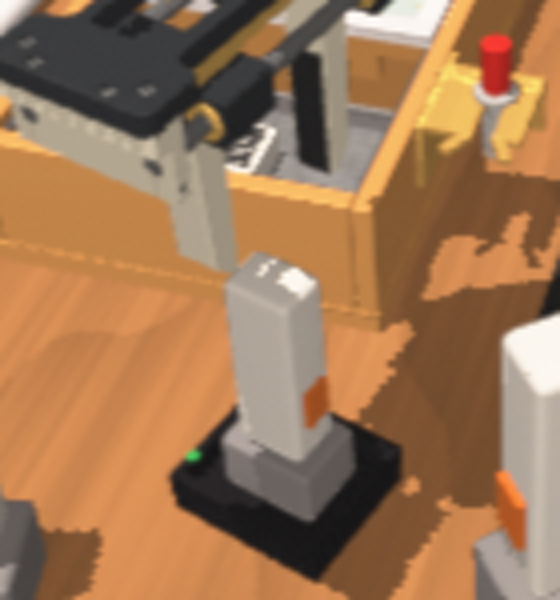

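The picture shows the pin parked in the notch at crop (495,80). The scanner top is at crop (275,283), between the fingers and about 3 mm to +y of the estimate.

>>> {"fn": "arm_command", "kwargs": {
  "increments": "0.35 0 4 20 0; 0.35 0 4 50 0; 0.35 0 4 75 0; 0.35 0 4 85 0; 0.35 0 4 85 0"
}}

```text
t: 11.45
tool_pos: [0.5309, 0.3284, 0.1096]
orientation: [-0.425, -3.11, 0.004]
force: [-0.4, -0.8, 0.5]
opening: 0.0607
gripper_force: 0.0
```

>>> {"fn": "arm_command", "kwargs": {
  "increments": "0.9 0 0 0 0; 0.9 0 0 0 0; 0.9 0 0 0 0; 0.9 0 0 0 0; 0.9 0 0 0 0",
  "grip_force": 20
}}

```text
t: 11.95
tool_pos: [0.5318, 0.3304, 0.1123]
orientation: [0.422, 3.112, 0.001]
force: [0.1, 1.8, 5.5]
opening: 0.0261
gripper_force: 20.0
```

```bash
python3 -c "
from h import *
plan((.6275,.144,.22))"
```

```text
t 11.95 pos [0.5318 0.3304 0.1123] open 0.0261 gf 20.0 F [0.1 1.8 5.5] yaw y -0.2696 tilt 0.0009
  (0.6275, 0.144, 0.22) -> [-141.9 -154.1 -107.7]
```

>>> {"fn": "arm_command", "kwargs": {
  "increments": "0.9 0 0 -25 0; 0.9 0 0 -60 0; 0.9 0 0 -95 0; 0.9 0 0 -108 0; 0.9 0 0 -108 0"
}}

```text
t: 12.45
tool_pos: [0.5328, 0.3309, 0.2222]
orientation: [0.422, 3.109, 0.004]
force: [-0.2, 0.9, -2.0]
opening: 0.026
gripper_force: 20.0
```

>>> {"fn": "arm_command", "kwargs": {
  "increments": "0.9 -25 -27 0 0; 0.9 -55 -60 0 0; 0.9 -85 -93 0 0; 0.9 -115 -125 0 0; 0.9 -135 -146 0 0"
}}

```text
t: 12.95
tool_pos: [0.6225, 0.1504, 0.2162]
orientation: [-0.424, -3.109, 0.003]
force: [-0.7, 0.7, -1.6]
opening: 0.026
gripper_force: 20.0
```

```bash
python3 -c "
from h import *
plan((.629,.144,.169))"
```

```text
t 12.95 pos [0.6225 0.1504 0.2162] open 0.026 gf 19.99 F [-0.7  0.7 -1.6] yaw y -0.2714 tilt 0.0041
  (0.629, 0.144, 0.169) -> [-8.1 -4.3 47.2]
```

>>> {"fn": "arm_command", "kwargs": {
  "increments": "0.9 -8 -6 15 0; 0.9 -8 -6 35 0; 0.9 -8 -6 48 0; 0.9 -8 -6 50 0; 0.9 -8 -6 50 0"
}}

```text
t: 13.45
tool_pos: [0.6277, 0.1464, 0.168]
orientation: [-0.421, -3.111, 0.001]
force: [0.4, -0.0, -0.5]
opening: 0.026
gripper_force: 20.0
```

Run:
```python
from h import *
plan((.629,.144,.169))
b=robot.read_camera("side")
cv2.imwrite("pics/p6.png",cv2.resize(b[150:270,190:340],None,fx=4,fy=4,interpolation=cv2.INTER_CUBIC))
f=lambda p:((proj("side",p)-[190,150])*4).round()
print("tag",f((.6275,.144,.037)),"bottom centre pred",f((.627,.144,.067)))
```

```text
t 13.45 pos [0.6277 0.1464 0.168 ] open 0.026 gf 19.99 F [ 0.4 -0.  -0.5] yaw y -0.2687 tilt 0.0027
  (0.629, 0.144, 0.169) -> [-1.8 -1.9 -1. ]
tag [279. 342.] bottom centre pred [275. 299.]
```

View pics/p6.png

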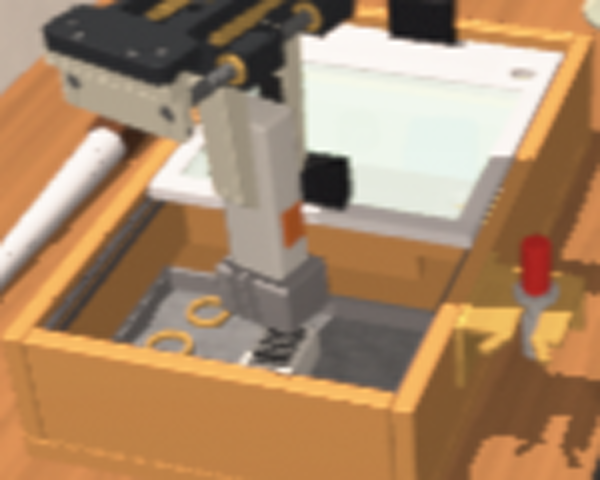

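The door is fully open and the pin parked. The scanner foot is upright over the tag, whose centre is near crop (282,343) against a prediction of (279,342). I'll hold it there.

>>> {"fn": "arm_command", "kwargs": {
  "increments": "0.9 -1 -2 0 0; 0.9 -1 -2 0 0; 0.9 -1 -2 0 0; 0.9 -1 -2 0 0; 0.9 -1 -2 0 0"
}}

```text
t: 14.0
tool_pos: [0.6294, 0.1434, 0.1699]
orientation: [0.422, 3.113, 0.0]
force: [-0.2, -0.3, -2.3]
opening: 0.0258
gripper_force: 20.0
```

>>> {"fn": "arm_command", "kwargs": {
  "increments": "0.9 0 0 0 0; 0.9 0 0 0 0; 0.9 0 0 0 0; 0.9 0 0 0 0; 0.9 0 0 0 0"
}}

```text
t: 14.5
tool_pos: [0.6293, 0.1434, 0.1696]
orientation: [-0.423, -3.113, 0.0]
force: [0.4, -0.5, -1.1]
opening: 0.0262
gripper_force: 20.0
```

>>> {"fn": "arm_command", "kwargs": {
  "increments": "0.9 0 0 0 0; 0.9 0 0 0 0; 0.9 0 0 0 0; 0.9 0 0 0 0; 0.9 0 0 0 0"
}}

```text
t: 15.0
tool_pos: [0.6293, 0.1434, 0.1696]
orientation: [-0.422, -3.113, 0.0]
force: [0.3, 0.0, -1.5]
opening: 0.0259
gripper_force: 20.0
```

>>> {"fn": "arm_command", "kwargs": {
  "increments": "0.9 0 0 -15 0; 0.9 0 0 -35 0; 0.9 0 0 -52 0; 0.9 0 0 -52 0"
}}

```text
t: 15.4
tool_pos: [0.6313, 0.1437, 0.2265]
orientation: [0.422, 3.106, 0.003]
force: [0.8, 0.7, -0.9]
opening: 0.0261
gripper_force: 20.0
```

```bash
python3 -c "
from h import *
plan((.5318,.3304,.222),(.5318,.3304,.112))"
```

```text
t 15.4 pos [0.6313 0.1437 0.2265] open 0.0261 gf 19.99 F [ 0.8  0.7 -0.9] yaw y -0.2698 tilt 0.0069
  (0.5318, 0.3304, 0.222) -> [145.7 153.4   4. ]
  (0.5318, 0.3304, 0.112) -> [146.4 153.1 114. ]
```

>>> {"fn": "arm_command", "kwargs": {
  "increments": "0.9 25 27 0 0; 0.9 55 60 0 0; 0.9 85 92 0 0; 0.9 115 123 0 0; 0.9 135 145 0 0"
}}

```text
t: 15.9
tool_pos: [0.536, 0.3214, 0.2213]
orientation: [-0.42, -3.113, -0.0]
force: [0.3, -0.8, -2.4]
opening: 0.0255
gripper_force: 20.0
```

>>> {"fn": "arm_command", "kwargs": {
  "increments": "0.9 9 9 0 0; 0.9 9 9 0 0; 0.9 9 9 25 0; 0.9 9 9 55 0; 0.9 9 9 75 0"
}}

```text
t: 16.4
tool_pos: [0.5318, 0.3281, 0.1443]
orientation: [-0.425, -3.112, 0.003]
force: [-0.2, 0.4, -1.9]
opening: 0.0261
gripper_force: 20.0
```

```bash
python3 -c "
from h import *
plan((.5318,.3304,.112))"
```

```text
t 16.4 pos [0.5318 0.3281 0.1443] open 0.0261 gf 19.99 F [-0.2  0.4 -1.9] yaw y -0.2713 tilt 0.0021
  (0.5318, 0.3304, 0.112) -> [ 0.6  2.3 32.3]
```

>>> {"fn": "arm_command", "kwargs": {
  "increments": "0.9 0 1 12 0; 0.9 0 1 24 0; 0.9 0 1 31 0; 0.9 0 1 34 0; 0.9 0 1 34 0"
}}

```text
t: 16.9
tool_pos: [0.5322, 0.3313, 0.1132]
orientation: [0.422, 3.112, 0.001]
force: [0.6, -0.0, -1.8]
opening: 0.0257
gripper_force: 20.0
```

```bash
python3 -c "
from h import *
plan((.5318,.3304,.112))"
```

```text
t 16.9 pos [0.5322 0.3313 0.1132] open 0.0257 gf 19.99 F [ 0.6 -0.  -1.8] yaw y -0.2698 tilt 0.0008
  (0.5318, 0.3304, 0.112) -> [ 0.2 -1.   1.2]
```

>>> {"fn": "arm_command", "kwargs": {
  "increments": "0.9 0 0 1 0; 0.9 0 0 2 0; 0.9 0 0 2 0"
}}

```text
t: 17.2
tool_pos: [0.5325, 0.3316, 0.1123]
orientation: [0.422, 3.111, 0.002]
force: [-1.5, -0.8, 4.8]
opening: 0.0259
gripper_force: 20.0
```

>>> {"fn": "arm_command", "kwargs": {
  "increments": "0.75 0 0 0 0; 0.6 0 0 0 0; 0.4 0 0 0 0; 0.35 0 0 0 0; 0.35 0 0 0 0"
}}

```text
t: 17.7
tool_pos: [0.5318, 0.3312, 0.1105]
orientation: [-0.422, -3.113, 0.0]
force: [-0.0, 1.0, -0.4]
opening: 0.0533
gripper_force: 0.0
```

>>> {"fn": "arm_command", "kwargs": {
  "increments": "0.35 0 0 -20 0; 0.35 0 0 -55 0; 0.35 0 0 -95 0; 0.35 0 0 -120 0; 0.35 0 0 -120 0"
}}

```text
t: 18.2
tool_pos: [0.5341, 0.3324, 0.2363]
orientation: [0.422, 3.106, 0.008]
force: [-0.6, 0.2, 1.3]
opening: 0.0602
gripper_force: 0.0
```

Run:
```python
from h import *
plan()
b=robot.read_camera("side")
cv2.imwrite("pics/p7.png",cv2.resize(b[150:350,190:350],None,fx=3,fy=3,interpolation=cv2.INTER_CUBIC))
o=cv2.imread("pics/side0.png")
for i in(o,b):
    h=cv2.cvtColor(i,cv2.COLOR_BGR2HSV).astype(int);m=(h[...,2]<50);m[:290]=0;m[350:]=0;m[:,:235]=0;m[:,310:]=0
    f=(h[...,0]>2)&(h[...,0]<14)&(h[...,1]>170)&(h[...,2]>150);f[:280]=0;f[308:]=0;f[:,:270]=0;f[:,286:]=0
    for k in(m,f):
        v,u=np.where(k);print(len(u),u.mean().round(1),v.mean().round(1))
```

```text
t 18.2 pos [0.5341 0.3324 0.2363] open 0.0602 gf 0.0 F [-0.6  0.2  1.3] yaw y -0.2697 tilt 0.0086
806 272.1 325.6
21 278.4 299.6
755 274.1 325.3
32 277.2 301.0
```

View pics/p7.png

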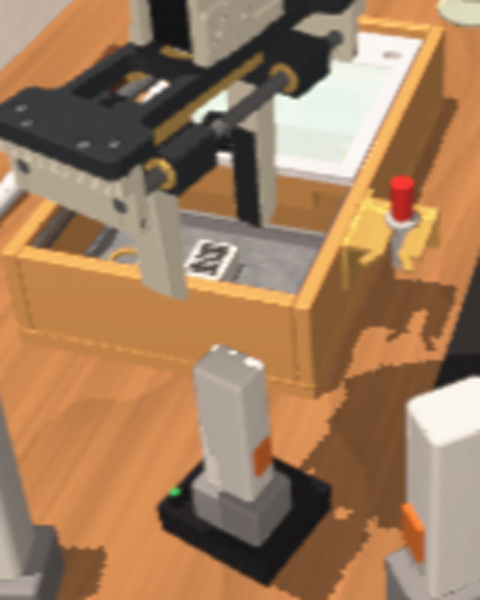

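The scanner stands upright in its dock (foot at about crop (240,505)), the pin is parked, the door is open, and the arm is clear.

```bash
python3 -c "
from plant import robot
print(robot.close_job())"
```

```text
the job is handed in; nothing more can be done
None
```

I handed the job in at about 18 s: pin parked in the notch, left door (over the tag) open about 129 mm, scanner held over the tag for about 1.5 s and back upright in its dock. No verdict was returned.

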